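Clip the pivot pin of a rocker pedal

TASK

Push the rocker pedal's pivot pin fully home by its head, then take the spring clip from its slotted holder by its tab and press it from above, square to the pin, into the groove at the pin's far end until it snaps fully home. Find the groove gently, with light touches, and never force the clip; let go of it at the end and leave everything else on the bench undisturbed.

Things in the scene. Friction and masses are not known exactly. Their poses are not given: they have to be found in the camera images.
- pedal: rocker pedal, bolted down: grey base 180 (x) x 90 (y) x 34 mm high, two aluminium lugs on it (outer faces at y = +40 and -40, rounded tops at z = 77 mm) and a rubber-topped treadle between them (within 28 mm of the middle, top at z about 75, up to 82 at one end). Origin: centre of the underside; z up. The pivot pin runs along y with its axis at x = 0, z = 62 mm.
- pin (a joint): travel of the steel pivot pin through the lugs, m. It grows as the pin is pushed by its head towards the pedal's -y side; 0.024 = fully home, the head against the +y lug. Friction holds it where it is; it takes about 6 N to slide and stops hard when home.
- pin_head (a point): centre of the outer face of the pin's head, a disc 24 mm across and 6 mm thick at the pedal's +y end of the pin; moves with the pin; axes parallel to the pedal's.
- pin_groove (a point): point on the pin's axis where the middle of the groove nominally is, 102 mm from the head's outer face; moves with the pin; axes as the pedal's (y along the pin). With the pin home it is 16 mm outside the -y lug. Cutting varies: the groove's true middle lies up to 6.5 mm either way along the pin from here and must be found by eye or feel. Groove: 9.5 mm wide, 11 mm diameter.
- pin_end (a point): nominal end of the pin, on its axis, 12 mm beyond pin_groove. The pin is 16 mm thick, also in the 7 mm collar between groove and end. Set down lightly on the 16 mm part, the clip's origin rests 12 to 13 mm above the pin's axis; over the groove it drops 3 mm lower. The jaws cannot spread over the 16 mm part, and jam if pushed off-centre across the pin.
- rack: black slotted holder, fixed, 90 (x) x 50 (y) x 26 mm high; its slot runs along x, 66 mm long, 10 mm wide, 14 mm deep (floor at z = 12). The clip stands in the slot, jaws down, anywhere along it. Origin: centre of the underside.
- clip: loose plain steel spring clip, an inverted U with a tall flat tab on top, 8 mm thick (its y), 24 mm wide (x). Origin: centre of its bore; z up, opening towards -z. Crown underside 5.5 mm above the origin; two sprung jaws end 7 mm below it in rounded lips 7.6 mm apart. Home on the pin, the origin is on the pin's axis, the clip's y along the pin (either way round).
- clip_tab (a point): middle of the clip's tab, 30 mm above the clip's origin. The tab is 20 mm wide, from 11 to 50 mm above the origin: grip it across its 8 mm thickness, fingertips at least 20 mm above the origin. Pushed down over the groove it takes 8 to 14 N; then the lips snap under the pin, the force drops and rises again as the crown lands. Over 30 N on the pin or pedal ruins it.
- tray: bystander: small grey tray of nuts, fixed, 110 x 80 x 25 mm; origin under its centre. Rack and tray stand either side of the pedal, either way round.
- bracket: bystander, loose: bent steel footswitch bracket, about 65 x 25 x 27 mm; leave it where it is. Origin: underside.
- pot: bystander, loose: cracked orange potentiometer, 17 mm across, 25 mm tall; leave it where it is. Origin: underside.
- iron_tip: bystander, loose: blackened copper soldering iron tip, 40 mm long, 7 mm thick, lying; leave it where it is. Origin: underside.
- battery_door: bystander, loose: chipped red plastic battery door, 58 x 32 x 7 mm, lying flat; leave it where it is. Origin: underside.
- knob_cap: bystander, loose: black plastic control knob, 22 mm across, 14 mm tall; leave it where it is. Origin: underside.
- driver: bystander, loose: screwdriver, 170 mm long, lying; leave it where it is. Origin: underside.

How it is judged (in metres and radians):
On the way, in this order (a step that is already met when the one before it is completed fails the run):
1. the pin is pushed fully home (within 1.8 mm of its stop) (value of joint pin above 0.0222 m), for 0.2 s.
2. the clip is snapped home in the groove of the pin (value of joint pin above 0.0222 m and x of clip in the frame of pin_groove between -0.0025 and 0.0025 m and z of clip in the frame of pin_groove between -0.0025 and 0.0025 m and y of clip in the frame of pin_groove between -0.0085 and 0.0085 m and angle between the y axis of clip and the y axis of pin_groove, either way round below 0.15 rad), for 0.2 s.
At the end, for the whole second after the job is handed in: The pin is home (joint above 0.0222); the clip is snapped into the groove: its origin within 2.5 mm of the pin's axis in x and z and within 8.5 mm along the pin of the nominal groove point, its y axis within 0.15 rad of the pin's; the clip is at rest (under 0.02 m/s) (all of step 2 and linear speed of clip below 0.02 m/s); the robot touches nothing.
It fails at once if the clip is forced: more than 30 N between the clip and the pedal or its pin (contact force between clip and pedal above 30 N).
It fails at once if a bystander is moved by more than 25 mm (distance of any of bracket, pot, iron_tip, battery_door, knob_cap, driver from where it was at the start of the episode above 0.025 m).
It also fails if it takes over 72 s, if anything falls off the work surface, if the arm or the gripper's body presses on something with over 40 N, if the wrist force passes 120 N, or if a joint passes its speed limit or range.

ROBOT

A 6-joint arm with a two-finger parallel gripper is mounted at the origin on the work surface. World frame = base frame: x ahead of the robot, y to its left, z up, the work surface at z = 0. Lengths are in mm, angles in rad, forces in N, time in s.
With the tool pointing down it reaches from about 350 to 975 mm from the base axis. Payload 7.1 kg.
Tool frame: the origin (TCP) lies midway between the tips of the shut fingers; the grasp point (between the pads) lies 19 mm behind it (ctrl.grasp_offset is the distance from the TCP to the grasp point, in mm); z points along the fingers, y is the line along which they close (so a half turn about z gives the same grasp; the last joint's range is limited). The gripper opens to 88 mm and grips with 3 to 60 N. Pads are 20 mm wide; open, the fingers measure 115 mm over their backs; the gripper's body (75 mm by 178 mm) begins 61 mm behind the grasp point.
Start: joints at [1.181, 0.423, 1.63, -0, 1.089, -0.019], TCP at [226.443, 582.519, 222.675] pointing down, gripper open.
Joint ranges: [-3, 3], [-0.9, 2.11], [0.09, 2.58], [-1.31, 4.45], [0.11, 2.69], [-2.54, 2.54]. Speed limits (rad/s): [2.39, 2.39, 3.01, 3.14, 3.14, 3.14].

INTERFACE

Orientations are given as a rotation vector (axis times angle).
In Python, from workcell import ctrl gives the robot as it stands. The module is installed in compiled form; this text tells all that it offers.
- The arm moves only by the tool servo_tool, never from a script. Its argument "rows" is a list of rows, each a list of 7 numbers: the turn, a rotation vector about the tool's x, y, z as a fraction of full scale, then the shift along the tool's x, y, z as a fraction of full scale, then the finger opening in mm, from 0 to 87.8. A call has 1 to 10 rows; each row is the pose to reach, as a shift and turn from the pose commanded when the call began, along the tool's axes at that moment; what a row does not reach only later rows make up. Full scale, the value 1, is 20 cm for a shift and 1.5 rad for a turn. A row lasts 1/8 s, in which the tool goes at most 62.5 mm and 10.7 degrees, less where a joint would pass 70% of its speed; a pose out of reach is approached as far as the arm can. A call with a number of a shift or a turn outside -1 to 1 is refused whole. A call with a gripper value outside its range is refused whole. The fingers move at their own pace and stop on an object; the grip force is fixed at half the most. Time passes only in rows, so rows that repeat a pose let the fingers close. It gives the time, the measured TCP pose, the force, the opening and the grip force at its end, in the units of the state.
- ctrl.get_obs(): the state, without advancing time (a new reading comes with each control period).
- ctrl.get_image(name): name is "scene" or "top" or "wrist"; returns (picture, depth): 400x640x3 uint8, red, green, blue; 400x640 float32, mm along the optical axis (not along the pixel's ray), 0 where there is no reading.
- ctrl.camera_info(name): a dict with "intrinsics" (3x3 intrinsics, pixels), "R" (3x3) and "t" (3): a world point X has camera coordinates R X + t. Camera axes: x right, y down, z forward; pixel columns grow to the right and rows downward; lengths in mm; the calibration is good to about 2 mm. A picture is of the moment at which its call begins: read the wrist's pose just before it. camera_info takes no time and is no camera call; for the wrist camera it gives the pose at the moment of the call.
- ctrl.close_job(): hands the job in; it is judged then, once.
The state is a dict: "t": time; "qpos": joint angles; "qvel": joint speeds; "joint_torque": joint torques, N m; "ee_pos": TCP position; "orientation": TCP orientation; "ft_force": force on the tool from outside, world axes, zero at the start; "moment": the same for the moment, N m; "width": finger opening in mm; "grasp_force": force on a finger pad.
Only numpy, scipy, OpenCV 4.12 (cv2) and the standard library are available. Lean on these libraries where they do the work, as an engineer would, in place of code of your own. Each camera call takes 0.05 s, during which the arm holds its last target. There are 200 camera calls.

## Working session

There is one attempt and no reset: what is moved stays moved. The work goes in short steps, Python scripts to look and compute and a tool call to move; the robot and the scene stay as the last step left them, time stands still between calls to the robot, and variables do not carry over. Pictures are saved under pics/ and viewed, at most 10 in all, crops included, and the job is handed in when it is done.

Besides the shell and the picture viewer there is one more tool, called in YAML: its name, and indented under it one key for each argument. servo_tool: Moves the arm, as the interface text tells. Its arguments: {"type":"object","properties":{"rows":{"type":"array","items":{"type":"array","items":{"type":"number"}}}},"required":["rows"]}

```bash
mkdir -p pics; cat > h.py <<'E'
import numpy as np, cv2
from scipy.spatial.transform import Rotation as Ro
from workcell import ctrl
def snap(n):
    c=ctrl.camera_info(n); im,d=ctrl.get_image(n); return c,im,d
def cloud(c,d):
    K=np.array(c["intrinsics"]);R=np.array(c["R"]);t=np.array(c["t"])
    v,u=np.mgrid[:d.shape[0],:d.shape[1]]
    p=np.stack([(u-K[0,2])/K[0,0]*d,(v-K[1,2])/K[1,1]*d,d],-1)
    w=(p-t)@R; w[d<=0]=np.nan; return w
def save(f,im): cv2.imwrite('pics/'+f,im[...,::-1])
def st():
    o=ctrl.get_obs(); print({k:np.round(o[k],3) for k in("t","ee_pos","orientation","ft_force","width","grasp_force")})
    return o
E
python3 - <<'E'
from h import *
o=st();print(Ro.from_rotvec(o["orientation"]).as_matrix().round(3))
for n in("top","scene"):
    c,im,d=snap(n); save(n+'0.png',im); np.savez(n+'0.npz',im=im,d=d,w=cloud(c,d)); print(n,-np.array(c["R"]).T@c["t"],np.array(c["R"]).round(2).tolist(),c["intrinsics"])
E
```

```text
{'t': np.float64(0.0), 'ee_pos': array([226.265, 582.056, 221.948]), 'orientation': array([-5.790e-01, -3.087e+00,  2.000e-03]), 'ft_force': array([ 0.176, -1.011, -0.089]), 'width': np.float64(87.252), 'grasp_force': np.float64(0.0)}
[[-0.932  0.362 -0.001]
 [ 0.362  0.932 -0.001]
 [ 0.    -0.001 -1.   ]]
top [494.48941605   8.02914811 902.61010566] [[-0.02, -1.0, 0.02], [-0.99, 0.02, -0.12], [0.12, -0.03, -0.99]] [[375.45153972   0.         314.8898907 ]
 [  0.         375.45153972 198.13918894]
 [  0.           0.           1.        ]]
scene [787.58440557 368.91554275 668.18331064] [[-0.87, 0.5, -0.0], [0.4, 0.7, -0.6], [-0.3, -0.52, -0.8]] [[392.67361888   0.         322.43256789]
 [  0.         392.67361888 200.33334083]
 [  0.           0.           1.        ]]
```

View pics/top0.png

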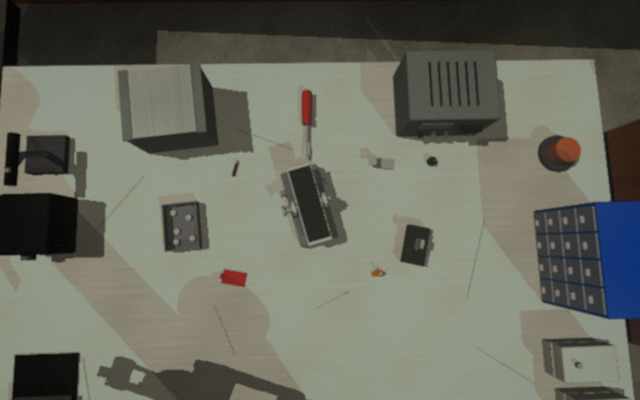

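View pics/scene0.png

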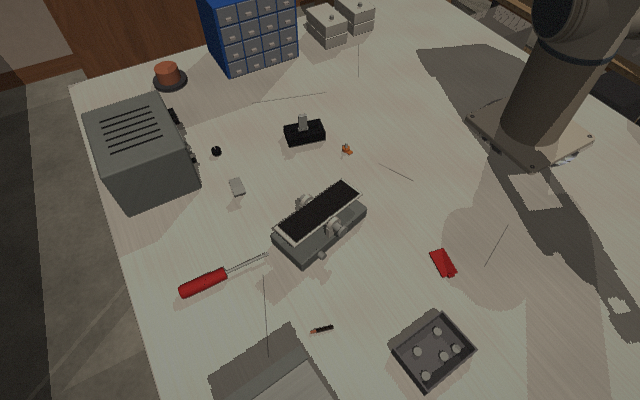

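The top view shows the pedal near (307,203), the rack near (416,245), with its clip tab at about (418,243), and the tray at (182,227). I'll zoom in on the pedal and rack and fit their poses.

```bash
python3 - <<'E'
from h import *
T=np.load('top0.npz');S=np.load('scene0.npz')
a=cv2.resize(T['im'][155:255,270:440],None,fx=4.5,fy=4.5,interpolation=2)[:,:765]
b=cv2.resize(S['im'][100:280,225:385],None,fx=3,fy=3,interpolation=2)
a=cv2.resize(T['im'][155:255,265:355],(396,440),interpolation=2); b=cv2.resize(S['im'][100:280,250:390],(400,514),interpolation=2)
c=np.zeros((514,796,3),np.uint8);c[:440,:396]=a;c[:,396:]=b; save('z0.png',c)
w=T['w']
def rect(reg,z0,z1):
    p=w[reg].reshape(-1,3); p=p[(p[:,2]>z0)&(p[:,2]<z1)]
    r=cv2.minAreaRect(p[:,:2].astype(np.float32)); print(len(p),r,p.mean(0).round(1)); return p
ped=np.s_[160:250,275:338]; rk=np.s_[218:272,395:440]
rect(ped,66,95); rect(ped,24,90); p=rect(rk,20,29); rect(rk,12,29); q=rect(rk,35,90); print(q.round(1)[:40])
# scene cam
w=S['w']; rect(np.s_[175:270,265:372],68,95); rect(np.s_[105:150,280:330],20,29); q=rect(np.s_[105:150,280:330],35,90); print(q[:,2].max())
E
```

```text
2086 ((583.5352783203125, 5.788520812988281), (108.80208587646484, 178.32525634765625), 86.64024353027344) [584.6   1.9  73.1]
3169 ((580.625732421875, 4.3229522705078125), (185.063720703125, 113.78511810302734), 9.597702026367188) [580.3   1.3  61. ]
702 ((482.6978759765625, -249.2659912109375), (51.17715072631836, 89.84070587158203), 76.81288146972656) [ 482.5 -248.    25.1]
760 ((482.7417297363281, -249.36029052734375), (51.18244171142578, 89.89228820800781), 76.5434341430664) [ 482.7 -247.3   24.3]
67 ((485.3072509765625, -249.65130615234375), (7.863559722900391, 19.066022872924805), 78.0931167602539) [ 485.5 -247.9   59.1]
[[ 494.6 -249.3   37.1]
 [ 494.5 -248.2   48.5]
 [ 494.5 -248.7   54.3]
 [ 494.4 -247.6   65.5]
 [ 494.4 -248.3   70.3]
 [ 494.3 -251.    68.7]
 [ 494.3 -253.4   68.3]
 [ 492.3 -247.8   41.6]
 [ 492.3 -248.4   47.3]
 [ 492.2 -247.2   58.9]
 [ 492.2 -248.4   62.2]
 [ 492.2 -248.5   69.4]
 [ 492.1 -251.3   67.4]
 [ 492.1 -252.9   69.4]
 [ 490.1 -247.    43.9]
 [ 490.  -247.6   49.5]
 [ 490.  -247.8   56.4]
 [ 490.  -247.6   64.5]
 [ 490.  -247.7   71.5]
 [ 489.9
[... 195 characters left out ...]
50.7   68.5]
 [ 487.6 -253.1   67.9]
 [ 485.5 -246.4   37. ]
 [ 485.5 -246.1   46. ]
 [ 485.6 -246.2   53.3]
 [ 485.6 -246.8   58.9]
 [ 485.6 -246.3   68. ]
 [ 485.6 -248.1   69.4]
 [ 485.5 -250.7   68.2]
 [ 485.4 -253.7   65.7]
 [ 483.2 -245.9   38.5]
 [ 483.3 -245.3   48.2]
 [ 483.4 -245.2   56.1]]
2463 ((584.0125732421875, 6.5263671875), (172.72288513183594, 110.5784912109375), 15.615607261657715) [592.1   5.7  74.8]
549 ((483.9566955566406, -249.4379425048828), (54.833152770996094, 90.26925659179688), 76.97555541992188) [ 485.3 -245.5   25.9]
117 ((486.9944152832031, -250.38063049316406), (11.397590637207031, 19.69985580444336), 75.60935974121094) [ 488.  -247.9   55.4]
70.95635712393236
```

View pics/z0.png

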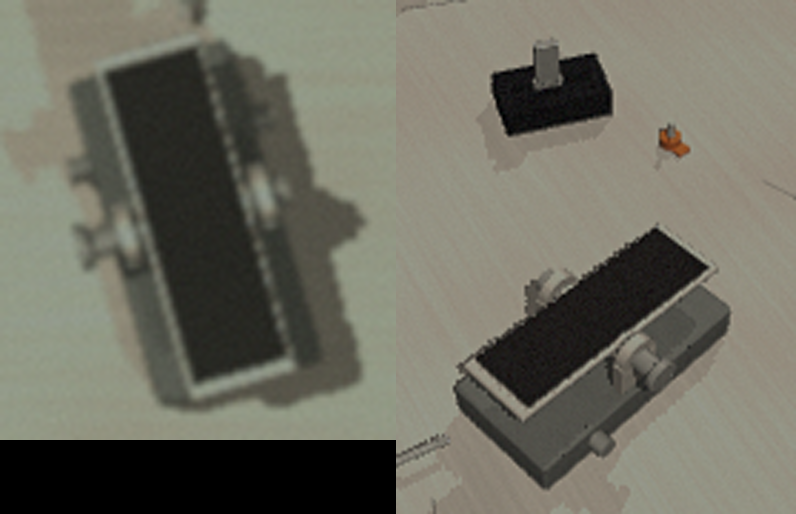

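The pedal's yaw is about +14°, with the pin head on the +y (left) side. The rack's slot is at about -13°, with the clip at (485,-250). I'll move above the head side of the pedal.

servo_tool:
  rows:
    - [0, 0, 0, -0.83, -0.525, 0, 0]
    - [0, 0, 0, -0.83, -0.525, 0, 0]
    - [0, 0, 0, -0.83, -0.525, 0, 0]
    - [0, 0, 0, -0.83, -0.525, 0, 0]

```text
t: 0.6
ee_pos: [344.5, 421.5, 222.4]
orientation: [-0.585, -3.086, 0.002]
ft_force: [-0.2, 0.5, -0.6]
width: 51.3
grasp_force: 0.0
```

servo_tool:
  rows:
    - [0, 0, 0, -0.83, -0.525, 0, 0]
    - [0, 0, 0, -0.83, -0.525, 0, 0]
    - [0, 0, 0, -0.83, -0.525, 0, 0]
    - [0, 0, 0, -0.83, -0.525, 0, 0]

```text
t: 1.1
ee_pos: [461.3, 264.6, 222.6]
orientation: [0.585, 3.087, -0.0]
ft_force: [0.1, 0.4, -0.2]
width: 11.3
grasp_force: 0.0
```

servo_tool:
  rows:
    - [0, 0, -0.41, -0.83, -0.525, 0, 0]
    - [0, 0, -0.41, -0.83, -0.525, 0, 0]
    - [0, 0, -0.41, -0.83, -0.525, 0, 0]
    - [0, 0, -0.41, -0.83, -0.525, 0, 0]
    - [0, 0, -0.41, -0.83, -0.525, 0, 0]

```text
t: 1.72
ee_pos: [576.9, 108.7, 222.3]
orientation: [0.38, -3.118, -0.001]
ft_force: [0.3, -0.1, 1.0]
width: 0.7
grasp_force: 0.0
```

```bash
python3 - <<'E'
from h import *
o=st();print(Ro.from_rotvec(o["orientation"]).as_matrix().round(3))
c,im,d=snap("wrist"); save('w1.png',im); np.savez('w1.npz',im=im,d=d,w=cloud(c,d)); print(-np.array(c["R"]).T@c["t"],np.array(c["R"]).round(2).tolist(),c["intrinsics"][0][0])
E
```

```text
{'t': np.float64(1.725), 'ee_pos': array([576.922, 108.704, 222.279]), 'orientation': array([ 3.800e-01, -3.118e+00, -1.000e-03]), 'ft_force': array([ 0.337, -0.126,  1.009]), 'width': np.float64(0.708), 'grasp_force': np.float64(0.0)}
[[-0.971 -0.24  -0.   ]
 [-0.24   0.971  0.   ]
 [ 0.     0.    -1.   ]]
[499.11040758  88.47311254 385.01793078] [[-0.24, 0.97, -0.0], [0.93, 0.23, 0.29], [0.28, 0.07, -0.96]] 360.42677703405366
```

View pics/w1.png

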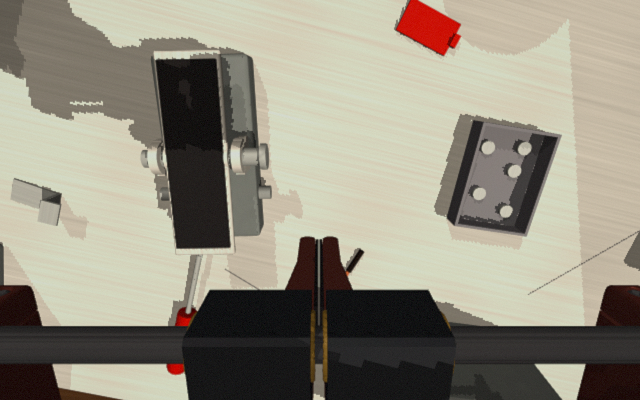

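The wrist view shows the head at about (264,156), the pin's far end at about (146,158), and the treadle corners. The stubs on the base are low. Next I'll fit the pedal.

```bash
python3 - <<'E'
from h import *
D=np.load('w1.npz');w=D['w'];im=D['im']
reg=np.zeros((400,640),bool);reg[45:258,135:285]=1
dark=reg&(im.max(-1)<60)&(w[...,2]>66)&(w[...,2]<95)
p=w[dark][:,:2].astype(np.float32); print('pad',cv2.minAreaRect(p))
base=reg&(w[...,2]>30)&(w[...,2]<37); 
p=w[base]; print('base',cv2.minAreaRect(p[:,:2].astype(np.float32)))
r=cv2.minAreaRect(w[reg&(w[...,2]>64)&(w[...,2]<90)][:,:2].astype(np.float32));print(r)
# local frame guess
th=np.radians(13.9)
for n,(u0,u1,v0,v1) in dict(head=(252,275,138,176),end=(136,170,140,178)).items():
    q=w[v0:v1,u0:u1].reshape(-1,3); q=q[(q[:,2]>45)&(q[:,2]<82)]
    x=q[:,0]*np.cos(th)+q[:,1]*np.sin(th); y=-q[:,0]*np.sin(th)+q[:,1]*np.cos(th)
    for a in np.arange(np.floor(y.min()/2)*2,y.max(),2):
        m=(y>=a)&(y<a+2)
        if m.sum()>2: print(n,a,m.sum(),x[m].min().round(1),x[m].max().round(1),q[m,2].max().round(1))
E
```

```text
pad ((580.0519409179688, -3.4885940551757812), (163.20367431640625, 50.3773307800293), 14.7448091506958)
base ((580.8655395507812, -2.6433868408203125), (178.281982421875, 89.50884246826172), 15.055818557739258)
((579.3631591796875, 2.8125534057617188), (179.11016845703125, 111.75814056396484), 14.001375198364258)
head -94.0 35 554.7 569.6 71.5
head -92.0 39 554.9 570.0 71.6
head -90.0 39 554.8 570.0 71.8
head -88.0 36 551.1 571.8 74.7
head -86.0 54 551.1 573.0 75.8
head -84.0 64 550.5 573.1 75.9
head -82.0 104 550.4 573.8 75.1
end -192.0 39 556.6 571.7 71.6
end -190.0 37 556.7 571.7 72.0
end -188.0 33 556.4 571.5 71.6
end -186.0 3 565.2 566.9 71.9
end -184.0 29 548.3 576.2 77.8
end -182.0 86 548.2 579.9 78.3
end -180.0 77 548.2 579.8 78.8
end -178.0 81 548.1 579.8 79.0
end -176.0 213 548.2 580.1 79.1
end -174.0 37 557.0 571.0 75.3
end -172.0 16 547.9 571.7 73.7
end -170.0 61 546.8 579.2 75.7
end -168.0 60 546.4 578.6 76.4
end -166.0 70 546.5 578.5 76.6
end -164.0 17 546.4 559.2 75.7
```

```bash
cat >> h.py <<'E'
TH=np.radians(15.0); C=np.array([580.9,-2.6,0]); RP=Ro.from_euler('z',TH).as_matrix()
def loc(w): return (w-C)@RP
def wor(l): return RP@np.array(l,float)+C
E
python3 - <<'E'
from h import *
D=np.load('w1.npz');L=loc(D['w'][100:220,120:300].reshape(-1,3))
L=L[(L[:,2]>50)&(L[:,2]<80)&(abs(L[:,0])<20)]
for a in range(-76,80,2):
    m=(L[:,1]>=a)&(L[:,1]<a+2)
    if m.sum()>2 and abs(a)>34: print(a,m.sum(),L[m,0].min().round(1),L[m,0].max().round(1),L[m,2].max().round(1))
print('x axis',RP[:,0].round(3)); print('pre push TCP', wor([0,95,56]), 'end',wor([0,59.5,56]))
E
```

```text
-50 39 -7.6 7.5 71.6
-48 36 -7.5 7.5 72.0
-46 35 -7.7 7.4 71.6
-44 3 1.1 2.8 71.9
-42 24 -15.2 15.6 77.6
-40 87 -15.8 15.9 78.3
-38 82 -15.8 15.8 78.8
-36 83 -15.6 15.8 79.0
36 82 -15.9 16.5 78.6
38 186 -15.6 16.4 78.3
40 38 -7.6 7.1 72.7
42 41 -7.6 7.4 71.8
44 41 -7.7 7.3 72.2
46 41 -7.5 7.4 71.6
48 38 -7.7 7.3 71.5
50 44 -7.4 7.7 71.6
52 38 -7.5 7.7 71.8
54 34 -9.8 9.6 74.7
56 56 -11.1 10.9 75.8
58 61 -11.7 11.0 75.9
60 108 -11.8 11.7 75.1
x axis [0.966 0.259 0.   ]
pre push TCP [556.31219072  89.1629535   56.        ] end [565.50026682  54.87258666  56.        ]
```

The fit is clean: pedal centre (580.9,-2.6), yaw 15°, head face at local y ≈ 61. I'll descend beside the head, then push.

servo_tool:
  rows:
    - [0, 0, -0.013, 0.124, -0.07, 0.3, 0]
    - [0, 0, -0.013, 0.124, -0.07, 0.6, 0]
    - [0, 0, -0.013, 0.124, -0.07, 0.86, 0]
    - [0, 0, -0.013, 0.124, -0.07, 0.86, 0]
    - [0, 0, -0.013, 0.124, -0.07, 0.86, 0]

```text
t: 2.4
ee_pos: [556.5, 90.2, 52.2]
orientation: [-0.414, 3.113, 0.0]
ft_force: [-0.0, -0.5, 0.2]
width: 0.0
grasp_force: 0.0
```

```bash
python3 - <<'E'
from h import *
o=st();print(loc(o["ee_pos"]), (RP.T@Ro.from_rotvec(o["orientation"]).as_matrix()).round(3))
E
```

```text
{'t': np.float64(2.4), 'ee_pos': array([556.526,  90.172,  52.223]), 'orientation': array([-0.414,  3.113,  0.   ]), 'ft_force': array([-0.023, -0.476,  0.236]), 'width': np.float64(0.045), 'grasp_force': np.float64(0.0)}
[ 0.46742842 95.91985084 52.22313234] [[-1.    -0.003  0.002]
 [-0.003  1.    -0.   ]
 [-0.002 -0.    -1.   ]]
```

servo_tool:
  rows:
    - [0, 0, 0, 0, -0.06, 0, 0]
    - [0, 0, 0, 0, -0.08, 0, 0]
    - [0, 0, 0, 0, -0.1, 0, 0]
    - [0, 0, 0, 0, -0.11, 0, 0]
    - [0, 0, 0, 0, -0.12, 0, 0]
    - [0, 0, 0, 0, -0.13, 0, 0]
    - [0, 0, 0, 0, -0.13, 0, 0]

```text
t: 3.28
ee_pos: [562.5, 64.4, 50.9]
orientation: [0.413, -3.114, -0.001]
ft_force: [-1.9, 4.8, 4.0]
width: 0.2
grasp_force: 2.4
```

servo_tool:
  rows:
    - [0, 0, 0, 0, -0.01, 0, 0]
    - [0, 0, 0, 0, -0.02, 0, 0]
    - [0, 0, 0, 0, -0.03, 0, 0]
    - [0, 0, 0, 0, -0.04, 0, 0]
    - [0, 0, 0, 0, -0.04, 0, 0]

```text
t: 3.9
ee_pos: [564.5, 56.6, 50.9]
orientation: [0.413, -3.114, -0.001]
ft_force: [-1.7, 4.7, 3.7]
width: 0.3
grasp_force: 2.5
```

```bash
python3 - <<'E'
from h import *
o=st();print(loc(o["ee_pos"]),RP.T@o["ft_force"])
E
```

```text
{'t': np.float64(3.9), 'ee_pos': array([564.525,  56.576,  50.855]), 'orientation': array([ 4.130e-01, -3.114e+00, -1.000e-03]), 'ft_force': array([-1.676,  4.703,  3.662]), 'width': np.float64(0.318), 'grasp_force': np.float64(2.461)}
[-0.50090777 61.39733787 50.85519835] [-0.40123486  4.97667778  3.66241456]
```

Still sliding at about 5 N. I'll continue gently to the stop.

servo_tool:
  rows:
    - [0, 0, 0, 0, -0.01, 0, 0]
    - [0, 0, 0, 0, -0.015, 0, 0]
    - [0, 0, 0, 0, -0.02, 0, 0]
    - [0, 0, 0, 0, -0.02, 0, 0]

```text
t: 4.4
ee_pos: [565.6, 52.8, 50.8]
orientation: [0.413, -3.114, -0.001]
ft_force: [-1.6, 5.0, 4.6]
width: 0.3
grasp_force: 2.7
```

servo_tool:
  rows:
    - [0, 0, 0, 0, -0.005, 0, 0]
    - [0, 0, 0, 0, -0.01, 0, 0]
    - [0, 0, 0, 0, -0.015, 0, 0]
    - [0, 0, 0, 0, -0.015, 0, 0]

```text
t: 4.9
ee_pos: [565.9, 51.3, 50.9]
orientation: [0.412, -3.114, -0.004]
ft_force: [-3.8, 13.5, 6.0]
width: 0.8
grasp_force: 7.3
```

The force is rising without motion, so the pin is home. I'll back off, rise, and look at the groove.

servo_tool:
  rows:
    - [0, 0, 0, 0, 0.1, 0, 0]
    - [0, 0, 0, 0, 0.1, -0.3, 0]
    - [0, 0, 0, 0, 0.1, -0.6, 0]
    - [0, 0, 0, -0.08, -0.2, -0.6, 30]
    - [0, 0, 0, -0.08, -0.5, -0.6, 30]
    - [0, 0, 0, -0.08, -0.56, -0.6, 30]
    - [0, 0, 0, -0.08, -0.56, -0.6, 30]
    - [0, 0, 0, -0.08, -0.56, -0.6, 30]

```text
t: 5.9
ee_pos: [610.4, -53.3, 170.2]
orientation: [0.414, -3.113, -0.001]
ft_force: [0.7, 0.8, 0.0]
width: 29.9
grasp_force: 0.0
```

```bash
python3 - <<'E'
from h import *
o=st();print(loc(o["ee_pos"]))
c,im,d=snap("wrist"); save('w2.png',im); w=cloud(c,d); np.savez('w2.npz',im=im,d=d,w=w)
L=loc(w.reshape(-1,3)); L=L[(L[:,2]>50)&(L[:,2]<80)&(abs(L[:,0])<20)]
for a in range(-76,60,1):
    m=(L[:,1]>=a)&(L[:,1]<a+1)
    if m.sum()>2 and (a<-38 or a>36): print(a,m.sum(),L[m,0].min().round(1),L[m,0].max().round(1),L[m,2].max().round(1),np.median(L[m,2]).round(1))
E
```

```text
{'t': np.float64(5.9), 'ee_pos': array([610.38 , -53.286, 170.224]), 'orientation': array([ 4.140e-01, -3.113e+00, -1.000e-03]), 'ft_force': array([0.746, 0.818, 0.016]), 'width': np.float64(29.873), 'grasp_force': np.float64(0.0)}
[ 15.35736603 -56.58855204 170.22417332]
-66 9 -7.8 7.2 68.9 66.9
-65 33 -7.6 6.8 70.8 69.8
-64 21 -7.9 6.9 71.3 69.1
-63 24 -7.9 6.7 71.6 68.3
-62 39 -7.6 6.8 72.1 69.7
-61 21 -7.9 6.5 71.7 69.7
-60 22 -7.8 6.8 71.5 69.0
-59 41 -7.7 6.9 71.5 69.5
-58 14 -5.1 4.6 69.3 67.4
-57 13 -5.0 4.8 68.7 67.0
-56 28 -5.2 5.0 68.5 67.3
-55 14 -4.8 4.9 68.4 67.2
-54 14 -5.4 4.9 68.5 67.2
-53 27 -4.9 4.8 69.8 67.3
-52 14 -5.0 4.8 69.4 67.3
-51 14 -5.0 4.7 68.8 67.6
-50 27 -5.0 4.9 68.8 67.5
-49 22 -7.8 7.0 71.3 69.3
-48 21 -7.6 7.0 70.9 69.7
-47 41 -7.8 6.9 71.7 69.1
-46 22 -7.8 6.9 71.1 68.6
-45 23 -7.7 6.7 70.9 69.7
-44 37 -7.7 6.6 71.8 69.3
-43 24 -7.9 6.8 71.9 68.4
-42 23 -7.8 6.6 71.5 69.6
-41 84 -15.8 16.4 77.6 69.1
-40 69 -15.8 16.0 78.2 74.9
-39 56 -15.9 16.0 77.8 74.3
37 53 -15.9 16.0 77.9 74.4
38 61 -15.8 16.0 77.6 74.4
39 26 -15.5 12.8 77.7 74.2
40 18 -10.5 8.2 74.9 73.6
41 33 -11.0 7.6 75.4 73.1
42 37 -11.4 9.9 75.3 72.8
43 42 -11.3 9.9 74.8 72.7
44 39 -11.3 8.5 75.5 72.3
45 8 -11.4 3.3 73.4 71.1
```

View pics/w2.png

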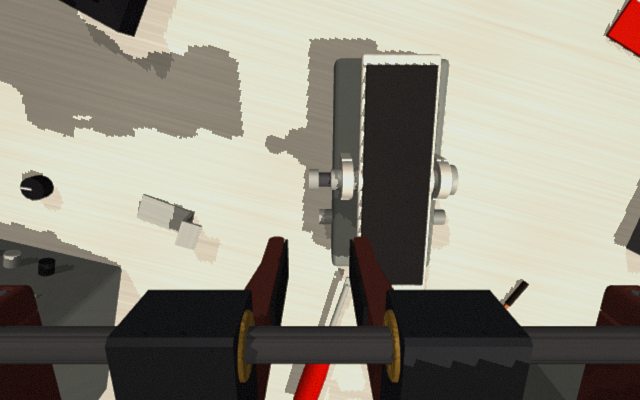

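The picture shows the groove as a narrow dark band at about (325,180), between the lug and the collar. By depth it spans local y -58 to -49, so its middle is about -53.5, and the head is seated. Next I'll go above the rack.

servo_tool:
  rows:
    - [0, 0, 0.328, 0.78, -0.785, -0.15, 40]
    - [0, 0, 0.328, 0.78, -0.785, -0.15, 40]
    - [0, 0, 0.328, 0.78, -0.785, -0.15, 40]
    - [0, 0, 0.328, 0.78, -0.785, -0.15, 40]
    - [0, 0, 0.328, 0.78, -0.785, -0.15, 40]
    - [0, 0, 0.328, 0.78, -0.785, -0.15, 40]

```text
t: 6.7
ee_pos: [501.8, -245.7, 200.6]
orientation: [-0.357, -3.121, -0.001]
ft_force: [-0.6, 0.2, 0.0]
width: 39.9
grasp_force: 0.0
```

```bash
python3 - <<'E'
from h import *
o=st();R=Ro.from_rotvec(o["orientation"]).as_matrix();print(R.round(3))
c,im,d=snap("wrist"); save('w3.png',im); w=cloud(c,d); np.savez('w3.npz',im=im,d=d,w=w)
p=w.reshape(-1,3); p=p[(abs(p[:,0]-485)<60)&(abs(p[:,1]+250)<60)]
q=p[(p[:,2]>18)&(p[:,2]<30)][:,:2].astype(np.float32); print('rack',cv2.minAreaRect(q))
for z0,z1 in((32,80),(60,80)):
    q=p[(p[:,2]>z0)&(p[:,2]<z1)]; print('tab',cv2.minAreaRect(q[:,:2].astype(np.float32)),len(q),q[:,2].max())
top=q; g=top.mean(0); print(g, R.T@(g-o["ee_pos"]))
E
```

```text
{'t': np.float64(6.7), 'ee_pos': array([ 501.764, -245.663,  200.588]), 'orientation': array([-3.570e-01, -3.121e+00, -1.000e-03]), 'ft_force': array([-0.568,  0.222,  0.004]), 'width': np.float64(39.909), 'grasp_force': np.float64(0.0)}
[[-0.974  0.226 -0.   ]
 [ 0.226  0.974  0.   ]
 [ 0.     0.    -1.   ]]
rack ((482.0835876464844, -252.344482421875), (50.052101135253906, 90.10675048828125), 76.8415756225586)
tab ((484.90435791015625, -252.98402404785156), (8.035650253295898, 20.15219497680664), 76.84747314453125) 306 71.36808853237801
tab ((484.899658203125, -253.1835479736328), (7.645095348358154, 20.089262008666992), 76.669189453125) 238 71.36808853237801
[ 484.01624534 -252.71520201   69.22542444] [ 15.68765222 -10.92467158 131.35971516]
```

View pics/w3.png

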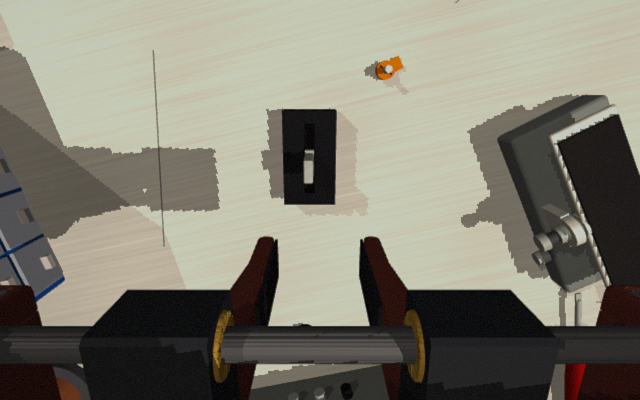

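The tab is at (484.9,-253.1), shown at (308,165) in the image, and the tool's yaw matches it. I'll descend and grip.

servo_tool:
  rows:
    - [0, 0, 0, 0.074, -0.055, 0.2, 40]
    - [0, 0, 0, 0.074, -0.055, 0.5, 40]
    - [0, 0, 0, 0.074, -0.055, 0.7, 40]
    - [0, 0, 0, 0.074, -0.055, 0.79, 40]
    - [0, 0, 0, 0.074, -0.055, 0.79, 40]
    - [0, 0, 0, 0.074, -0.055, 0.79, 12]
    - [0, 0, 0, 0.074, -0.055, 0.79, 12]

```text
t: 7.62
ee_pos: [485.6, -254.7, 44.2]
orientation: [0.357, 3.119, -0.002]
ft_force: [0.6, 0.6, -0.2]
width: 23.4
grasp_force: 0.0
```

servo_tool:
  rows:
    - [0, 0, 0, 0, 0, 0, 0]
    - [0, 0, 0, 0, 0, 0, 0]
    - [0, 0, 0, 0, 0, 0, 0]

```text
t: 8.0
ee_pos: [485.3, -252.7, 43.2]
orientation: [0.36, 3.12, 0.004]
ft_force: [3.5, 11.3, 3.1]
width: 8.2
grasp_force: 29.9
```

The clip is gripped (8.2 mm opening, 30 N). I'll lift it straight out.

servo_tool:
  rows:
    - [0, 0, 0, 0, 0, -0.03, 0]
    - [0, 0, 0, 0, 0, -0.08, 0]
    - [0, 0, 0, 0, 0, -0.2, 0]
    - [0, 0, 0, 0, 0, -0.45, 0]
    - [0, 0, 0, 0, 0, -0.7, 0]
    - [0, 0, 0, 0, 0, -0.7, 0]
    - [0, 0, 0, 0, 0, -0.7, 0]

```text
t: 8.88
ee_pos: [484.0, -254.0, 182.3]
orientation: [-0.358, -3.121, -0.0]
ft_force: [-0.2, 0.5, -0.3]
width: 7.4
grasp_force: 30.0
```

```bash
python3 - <<'E'
from h import *
o=st();R=Ro.from_rotvec(o["orientation"]).as_matrix()
print(R.round(3)); t=wor([0,-53.5,62+17+26]); print(t, (R.T@(t-o["ee_pos"])).round(1), np.degrees(np.arctan2(R[1,1],R[0,1])))
c,im,d=snap("wrist"); w=cloud(c,d); 
q=(w.reshape(-1,3)-o["ee_pos"])@R   # tool frame
m=(abs(q[:,0])<25)&(abs(q[:,1])<8)&(q[:,2]>-5)&(q[:,2]<50)
h=q[m]; print(m.sum())
for a in np.arange(-4,40,4):
    k=(h[:,2]>=a)&(h[:,2]<a+4)
    if k.sum()>3: print(a,k.sum(),h[k].min(0).round(1),h[k].max(0).round(1))
E
```

```text
{'t': np.float64(8.875), 'ee_pos': array([ 483.998, -254.021,  182.328]), 'orientation': array([-0.358, -3.121, -0.   ]), 'ft_force': array([-0.156,  0.533, -0.281]), 'width': np.float64(7.441), 'grasp_force': np.float64(29.985)}
[[-0.974  0.226 -0.   ]
 [ 0.226  0.974  0.   ]
 [ 0.     0.    -1.   ]]
[594.74681891 -54.27703171 105.        ] [-62.7 219.6  77.3] 76.91404758125213
448
-4 96 [ 9.5 -7.7 -4. ] [12.5  7.7 -0. ]
0 51 [ 9.3 -5.4  0. ] [11.5  7.3  3.9]
4 53 [ 8.9 -5.5  4. ] [10.6  2.1  7.9]
8 45 [ 8.7 -5.6  8.1] [12.7  2.2 11.9]
12 103 [ 8.4 -5.7 12. ] [12.9  2.2 15.8]
16 19 [11.8 -5.7 16. ] [12.5  2.3 17.8]
20 19 [10.3 -5.3 21.7] [11.1  1.8 24. ]
24 35 [10.3 -5.4 24. ] [11.1  1.9 28. ]
```

The clip is held at about tool y = 0, while the camera reads -1.7 mm there. The pull-in side force when gripping also points to this bias, so I'll correct the groove to local y ≈ -51.8. I'll move to hover high over it.

servo_tool:
  rows:
    - [0, 0, 0, -0.155, 0.3, 0, 0]
    - [0, 0, 0, -0.155, 0.55, 0, 0]
    - [0, 0, 0, -0.155, 0.55, 0, 0]
    - [0, 0, 0, -0.155, 0.55, 0, 0]

```text
t: 9.43
ee_pos: [538.7, -154.1, 181.3]
orientation: [-0.356, -3.119, -0.0]
ft_force: [-0.6, -0.5, -0.0]
width: 7.8
grasp_force: 30.0
```

servo_tool:
  rows:
    - [0, 0, -0.327, -0.155, 0.3, 0, 0]
    - [0, 0, -0.327, -0.155, 0.555, 0, 0]
    - [0, 0, -0.327, -0.155, 0.555, 0, 0]
    - [0, 0, -0.327, -0.155, 0.555, 0, 0]
    - [0, 0, -0.327, -0.155, 0.555, 0.2, 0]
    - [0, 0, -0.327, -0.155, 0.555, 0.31, 0]
    - [0, 0, -0.327, -0.155, 0.555, 0.31, 0]
    - [0, 0, -0.327, -0.155, 0.555, 0.31, 0]

```text
t: 10.42
ee_pos: [595.3, -54.1, 121.3]
orientation: [-0.407, 3.114, -0.0]
ft_force: [0.9, -1.0, -1.1]
width: 7.7
grasp_force: 30.0
```

```bash
python3 - <<'E'
from h import *
o=st();R=Ro.from_rotvec(o["orientation"]).as_matrix();print(loc(o["ee_pos"]),(RP.T@R).round(4))
c,im,d=snap("wrist"); w=cloud(c,d); np.savez('w4.npz',im=im,d=d,w=w,ee=o["ee_pos"],R=R)
q=(w-o["ee_pos"])@R
pin=q.reshape(-1,3); pin=pin[(abs(pin[:,0])<20)&(pin[:,1]>-25)&(pin[:,1]<16)&(pin[:,2]>42)&(pin[:,2]<60)]
for a in range(-25,16):
    k=(pin[:,1]>=a)&(pin[:,1]<a+1)
    if k.sum()>2: print(a,k.sum(),pin[k,0].min().round(1),pin[k,0].max().round(1),pin[k,2].min().round(1))
h=q.reshape(-1,3); h=h[(abs(h[:,0])<25)&(abs(h[:,1])<8)&(h[:,2]>-5)&(h[:,2]<36)]
for a in np.arange(-4,36,4):
    k=(h[:,2]>=a)&(h[:,2]<a+4)
    if k.sum()>3: print('clip',a,k.sum(),h[k].min(0).round(1),h[k].max(0).round(1))
uv=np.argwhere((abs(q[...,0])<14)&(abs(q[...,1])<8)&(q[...,2]>0)&(q[...,2]<60)); c0=uv.mean(0).astype(int);print(c0)
save('w4c.png',cv2.resize(im[c0[0]-60:c0[0]+60,c0[1]-80:c0[1]+80],None,fx=4.5,fy=4.5,interpolation=2))
# tab slope in rack
D=np.load('w3.npz');t=D['w'].reshape(-1,3); t=t[(abs(t[:,0]-485)<20)&(abs(t[:,1]+253)<14)&(t[:,2]>34)]
R3=np.array([[-.974,.226,0],[.226,.974,0],[0,0,-1]]);t=(t-[484.9,-253.1,0])@R3
for a in range(-76,-30,6):
    k=(t[:,2]>=a)&(t[:,2]<a+6)
    if k.sum()>3: print('rack',a,k.sum(),t[k].min(0).round(1),t[k].max(0).round(1))
E
```

```text
{'t': np.float64(10.425), 'ee_pos': array([595.26 , -54.07 , 121.346]), 'orientation': array([-0.407,  3.114, -0.   ]), 'ft_force': array([ 0.949, -1.031, -1.125]), 'width': np.float64(7.738), 'grasp_force': np.float64(29.986)}
[  0.5492831  -53.43251429 121.34633849] [[-1.0e+00  2.2e-03  7.0e-04]
 [ 2.2e-03  1.0e+00 -3.0e-04]
 [-7.0e-04 -3.0e-04 -1.0e+00]]
-12 37 -6.7 8.5 50.3
-11 36 -6.8 8.1 50.1
-10 49 -7.2 8.2 50.0
-9 25 -6.6 8.7 50.0
-8 50 -6.8 8.3 50.1
-7 26 -7.0 8.4 49.5
-6 29 -0.8 8.7 49.2
-5 20 2.3 8.6 51.0
-4 8 2.5 5.7 53.8
-3 16 2.4 5.7 53.6
-2 8 2.8 5.5 53.3
-1 16 2.5 5.7 53.0
0 8 2.6 5.4 53.6
1 16 2.5 6.0 53.3
2 14 2.8 5.9 53.0
3 14 -0.4 6.0 52.7
4 40 -6.1 8.3 52.8
5 26 -7.4 8.3 50.1
6 49 -7.2 8.5 49.6
7 35 -6.5 8.4 50.2
8 40 -7.2 8.4 50.3
9 44 -7.1 8.5 49.1
10 31 -7.4 8.6 50.0
11 47 -6.9 8.6 50.2
12 34 -6.7 12.7 49.7
13 105 -12.0 16.3 43.1
14 57 -7.4 16.3 43.2
15 79 -8.5 16.5 43.6
clip -4 100 [ 9.6 -7.7 -4. ] [13.   7.9 -0. ]
clip 0 42 [10.1 -4.8  0.1] [11.6  2.6  4. ]
clip 4 51 [ 9.7 -4.9  4. ] [11.3  2.7  8. ]
clip 8 52 [ 9.5 -5.   8.2] [13.2  2.8 12. ]
clip 12 101 [ 9.1 -5.1 12. ] [13.4  2.8 15.9]
clip 16 19 [12.6 -4.6 16. ] [13.2  2.9 18.1]
clip 20 16 [11.3 -4.1 21.2] [12.   2.4 23.7]
clip 24 38 [10.9 -4.8 24. ] [11.8  2.5 27.6]
[222 319]
rack -76 63 [ -8.5  -3.7 -71.4] [  9.4   3.8 -70. ]
rack -70 168 [-10.   -3.9 -70. ] [ 10.    3.8 -64.4]
rack -64 12 [  9.3  -3.2 -64. ] [ 10.    3.6 -58.9]
rack -58 10 [  9.4  -3.3 -57.1] [ 10.1   3.5 -53.1]
rack -52 9 [  9.   -3.6 -50.2] [  9.9   3.4 -48.4]
rack -46 28 [ -8.1  -3.  -45.4] [ 10.1   4.1 -40. ]
rack -40 11 [  4.5  -3.2 -39.9] [  9.9   4.1 -34.2]
```

View pics/w4c.png

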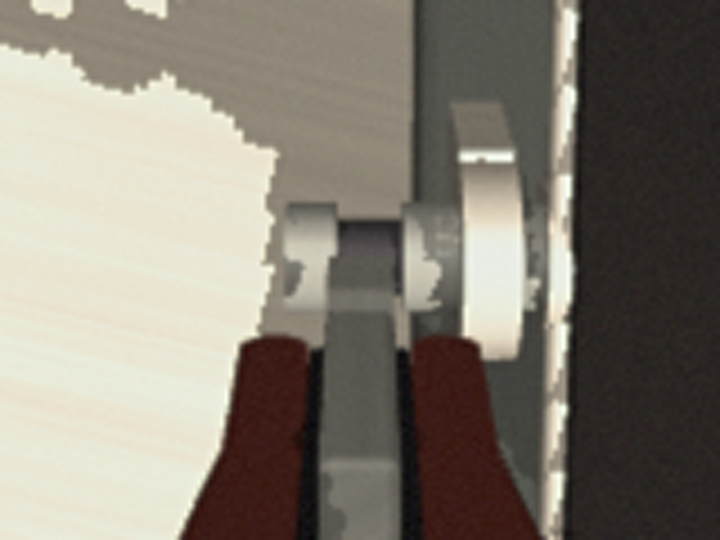

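The close-up shows the clip over the groove at about (368,250). In the same image the clip's middle is at tool y -1.1 and the groove's is at about -0.4, and across the pin they agree to about 0.3 mm. I'll let it settle, then nudge.

servo_tool:
  rows:
    - [0, 0, 0, 0, 0, 0, 0]
    - [0, 0, 0, 0, 0, 0, 0]
    - [0, 0, 0, 0, 0, 0, 0]

```text
t: 10.85
ee_pos: [595.1, -53.0, 121.0]
orientation: [-0.411, 3.114, -0.0]
ft_force: [1.2, 0.5, 0.1]
width: 7.7
grasp_force: 30.0
```

```bash
python3 - <<'E'
from h import *
o=st();R=Ro.from_rotvec(o["orientation"]).as_matrix();print(loc(o["ee_pos"]),(RP.T@R).round(4))
c,im,d=snap("wrist"); w=cloud(c,d)
q=((w-o["ee_pos"])@R).reshape(-1,3)
pin=q[(abs(q[:,0])<9)&(q[:,1]>-25)&(q[:,1]<13)&(q[:,2]>42)&(q[:,2]<60)]
e=np.arange(-16,14,.5)
s=pin[pin[:,0]<-5.5,1]; print('wide pts y gap', np.sort(s)[np.argmax(np.diff(np.sort(s)))], np.diff(np.sort(s)).max())
s=pin[pin[:,0]>7,1]; print('near side gap', np.sort(s)[np.argmax(np.diff(np.sort(s)))], np.diff(np.sort(s)).max())
k=pin[(pin[:,1]<-6)|(pin[:,1]>6)];print('pin x',np.percentile(k[:,0],[0.5,99.5]))
h=q[(q[:,0]>7)&(q[:,0]<14)&(abs(q[:,1])<6)&(q[:,2]>1)&(q[:,2]<28)]; print('clip y',np.percentile(h[:,1],[1,99]))
t=h[(h[:,2]<11)]; print('tab face slope',np.polyfit(t[:,2],t[:,0],1)); t=h[h[:,2]>15.5]; print('low',np.polyfit(t[:,2],t[:,0],1),t[:,0].mean())
E
```

```text
{'t': np.float64(10.85), 'ee_pos': array([595.077, -52.962, 121.028]), 'orientation': array([-0.411,  3.114, -0.   ]), 'ft_force': array([1.19 , 0.462, 0.07 ]), 'width': np.float64(7.693), 'grasp_force': np.float64(29.986)}
[  0.65956548 -52.31495111 121.02802509] [[-1.e+00 -4.e-04  5.e-04]
 [-4.e-04  1.e+00 -2.e-04]
 [-5.e-04 -2.e-04 -1.e+00]]
wide pts y gap -6.656999338068769 10.964116701991049
near side gap -5.897478827037178 10.123766533952388
pin x [-7.08157454  8.68048229]
clip y [-5.02616092  2.81451704]
tab face slope [-0.01383386 10.95196993]
low [-0.16407801 15.62081384] 11.959139510585086
```

Clip and groove now agree (y -1.1 vs -1.0, x 0.9 vs 0.8). I'll descend gently.

servo_tool:
  rows:
    - [0, 0, 0, 0, 0, 0.04, 0]
    - [0, 0, 0, 0, 0, 0.08, 0]
    - [0, 0, 0, 0, 0, 0.095, 0]
    - [0, 0, 0, 0, 0, 0.1, 0]
    - [0, 0, 0, 0, 0, 0.1, 0]

```text
t: 11.52
ee_pos: [595.0, -53.0, 100.6]
orientation: [0.411, -3.115, 0.0]
ft_force: [-0.3, 0.0, -0.2]
width: 7.7
grasp_force: 30.0
```

servo_tool:
  rows:
    - [0, 0, 0, 0, 0, 0.005, 0]
    - [0, 0, 0, 0, 0, 0.01, 0]
    - [0, 0, 0, 0, 0, 0.01, 0]

```text
t: 11.9
ee_pos: [594.9, -53.0, 98.7]
orientation: [-0.411, 3.115, -0.0]
ft_force: [0.1, -0.1, -0.5]
width: 8.1
grasp_force: 30.0
```

servo_tool:
  rows:
    - [0, 0, 0, 0, 0, 0.005, 0]
    - [0, 0, 0, 0, 0, 0.01, 0]
    - [0, 0, 0, 0, 0, 0.01, 0]

```text
t: 12.28
ee_pos: [594.9, -53.0, 96.6]
orientation: [0.411, -3.115, -0.0]
ft_force: [0.2, -0.8, 0.3]
width: 8.0
grasp_force: 30.0
```

servo_tool:
  rows:
    - [0, 0, 0, 0, 0, 0.005, 0]
    - [0, 0, 0, 0, 0, 0.008, 0]
    - [0, 0, 0, 0, 0, 0.008, 0]

```text
t: 12.65
ee_pos: [595.5, -53.0, 95.4]
orientation: [-0.411, 3.113, -0.0]
ft_force: [2.4, -0.6, 1.1]
width: 7.9
grasp_force: 30.0
```

The clip is at groove depth (about 9.5 mm above the axis), with a slight sideways force towards +x. I'll ease it that way and continue.

servo_tool:
  rows:
    - [0, 0, 0, -0.004, 0, 0, 0]
    - [0, 0, 0, -0.004, 0, 0, 0]
    - [0, 0, 0, -0.004, 0, 0.003, 0]
    - [0, 0, 0, -0.004, 0, 0.003, 0]

```text
t: 13.15
ee_pos: [595.8, -52.9, 94.8]
orientation: [-0.411, 3.114, -0.0]
ft_force: [-1.1, -0.3, 4.9]
width: 7.9
grasp_force: 30.0
```

servo_tool:
  rows:
    - [0, 0, 0, 0.001, 0, 0.003, 0]
    - [0, 0, 0, 0.001, 0, 0.005, 0]
    - [0, 0, 0, 0.001, 0, 0.005, 0]

```text
t: 13.52
ee_pos: [595.9, -52.9, 94.4]
orientation: [-0.411, 3.114, -0.0]
ft_force: [-1.6, 0.2, 9.4]
width: 7.8
grasp_force: 30.0
```

servo_tool:
  rows:
    - [0, 0, 0, 0, 0, 0.003, 0]
    - [0, 0, 0, 0, 0, 0.005, 0]
    - [0, 0, 0, 0, 0, 0.005, 0]

```text
t: 13.9
ee_pos: [596.0, -53.0, 93.4]
orientation: [-0.411, 3.114, -0.001]
ft_force: [-1.1, 0.3, 8.6]
width: 7.8
grasp_force: 30.0
```

The jaws are spreading (9 N, descending 1 mm per step). I'll keep going.

servo_tool:
  rows:
    - [0, 0, 0, 0.001, 0, 0.005, 0]
    - [0, 0, 0, 0.001, 0, 0.01, 0]
    - [0, 0, 0, 0.001, 0, 0.01, 0]

```text
t: 14.28
ee_pos: [595.7, -53.0, 90.8]
orientation: [-0.41, 3.114, -0.0]
ft_force: [0.5, -0.7, 4.0]
width: 7.9
grasp_force: 30.0
```

servo_tool:
  rows:
    - [0, 0, 0, 0, 0, 0.005, 0]
    - [0, 0, 0, 0, 0, 0.01, 0]
    - [0, 0, 0, 0, 0, 0.01, 0]

```text
t: 14.65
ee_pos: [595.0, -52.8, 87.7]
orientation: [0.41, -3.114, -0.0]
ft_force: [3.2, 0.5, -5.0]
width: 7.9
grasp_force: 30.0
```

servo_tool:
  rows:
    - [0, 0, 0, -0.003, 0, 0.004, 0]
    - [0, 0, 0, -0.003, 0, 0.006, 0]
    - [0, 0, 0, -0.003, 0, 0.006, 0]

```text
t: 15.02
ee_pos: [595.4, -52.7, 87.0]
orientation: [0.411, -3.114, -0.0]
ft_force: [1.5, 0.4, -5.1]
width: 7.6
grasp_force: 30.0
```

servo_tool:
  rows:
    - [0, 0, 0, 0, 0, 0.003, 0]
    - [0, 0, 0, 0, 0, 0.005, 0]
    - [0, 0, 0, 0, 0, 0.005, 0]

```text
t: 15.4
ee_pos: [595.7, -52.8, 86.3]
orientation: [0.411, -3.114, -0.0]
ft_force: [0.7, 0.0, -3.0]
width: 8.2
grasp_force: 30.0
```

servo_tool:
  rows:
    - [0, 0, 0, 0, 0, 0.003, 0]
    - [0, 0, 0, 0, 0, 0.005, 0]
    - [0, 0, 0, 0, 0, 0.005, 0]

```text
t: 15.78
ee_pos: [595.9, -52.8, 85.7]
orientation: [-0.411, 3.115, -0.0]
ft_force: [-2.2, 0.5, 4.1]
width: 8.0
grasp_force: 30.0
```

servo_tool:
  rows:
    - [0, 0, 0, 0, 0, 0.003, 0]
    - [0, 0, 0, 0, 0, 0.004, 0]
    - [0, 0, 0, 0, 0, 0.004, 0]

```text
t: 16.15
ee_pos: [596.0, -52.8, 85.3]
orientation: [-0.411, 3.114, -0.0]
ft_force: [-2.9, 1.1, 8.9]
width: 8.5
grasp_force: 30.0
```

The force dropped and rose again as the crown landed (8.9 N). I'll ease the load, release, and rise.

servo_tool:
  rows:
    - [0, 0, 0, 0.001, 0, -0.004, 0]
    - [0, 0, 0, 0.001, 0, -0.004, 24]
    - [0, 0, 0, 0.001, 0, -0.004, 24]
    - [0, 0, 0, 0.001, 0, -0.004, 24]
    - [0, 0, 0, 0.001, 0, -0.1, 24]
    - [0, 0, 0, 0.001, 0, -0.4, 24]
    - [0, 0, 0, 0.001, 0, -0.5, 24]
    - [0, 0, 0, 0.001, 0, -0.5, 24]

```text
t: 17.15
ee_pos: [597.2, -53.0, 187.5]
orientation: [-0.41, 3.11, -0.002]
ft_force: [-0.5, -0.1, -0.8]
width: 23.9
grasp_force: 0.0
```

```bash
python3 - <<'E'
from h import *
o=st();R=Ro.from_rotvec(o["orientation"]).as_matrix()
c,im,d=snap("wrist"); w=cloud(c,d); L=loc(w).reshape(-1,3)
t=L[(abs(L[:,0])<14)&(L[:,1]<-46)&(L[:,1]>-60)&(L[:,2]>78)&(L[:,2]<120)]; print('tab',cv2.minAreaRect(t[:,:2].astype(np.float32)),np.percentile(t[:,2],[50,95,99]))
t=L[(L[:,1]>40)&(L[:,1]<50)&(abs(L[:,0])<9)&(L[:,2]>66)&(L[:,2]<80)]; print('head max y',np.percentile(t[:,1],[95,99]))
save('w5.png',cv2.resize(im[60:300,180:500],(800,600),interpolation=2))
E
```

```text
{'t': np.float64(17.15), 'ee_pos': array([597.212, -52.961, 187.487]), 'orientation': array([-4.10e-01,  3.11e+00, -2.00e-03]), 'ft_force': array([-0.507, -0.142, -0.833]), 'width': np.float64(23.934), 'grasp_force': np.float64(0.0)}
tab ((-0.17810535430908203, -53.57975769042969), (7.967475891113281, 20.35120391845703), 89.65699768066406) [111.99503538 113.28761203 113.61480106]
head max y [45.28574618 45.45641512]
```

View pics/w5.png

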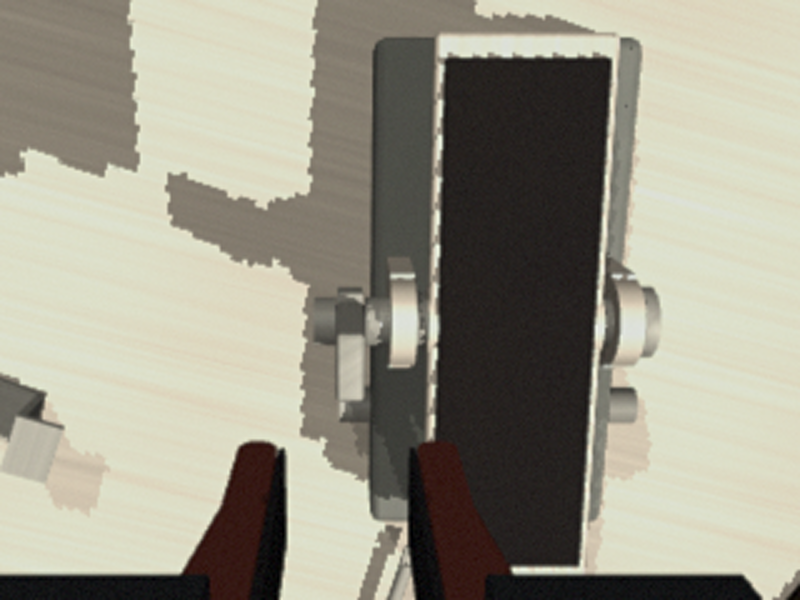

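The clip stands upright in the groove at about (350,340), its tab top at z ≈ 112 as expected when home. The pin is home and the gripper is clear. I'll hand in the job.

```bash
python3 -c "
from workcell import ctrl
print(ctrl.close_job())"
```

```text
the job is handed in; nothing more can be done
None
```

The pin is fully home, the clip snapped into its groove with light touches and was released upright, and the job was handed in at about 17 s; the hand-in gave no verdict, and I did not re-measure the bystanders.

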